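# Restart the dust extractor at its control station

### The job

The dust extractor has tripped; restart it at the control station by pushing its controls; nothing has to be gripped. First push the popped-out breaker pin (the thin round one) fully home, then tip the rocker switch fully over by pressing its raised far end down, then press the plain round start button fully in for about half a second and let it spring back. Do not press the mushroom-headed stop button, do the three in that order only, and leave the tools lying around where they are.

Things in the scene. Friction and masses are not known exactly. Their poses are not given: they have to be found in the camera images.
- station: grey sheet-metal plinth, 108 (x) x 276 (y) x 22 mm high, bolted down. Origin: centre of its underside; x points to its far side, y along the row of modules. Four grey modules (88 x 57 x 32 mm, tops 54 mm above the table) stand on it, 64 mm apart along y, axes parallel to its own; which is in which place varies. All pushing parts are black
- breaker_top (a point): centre of the top of the breaker pin, an upright pin of 16 mm diameter in a steel collar of 24 mm diameter and 3 mm height. Popped out, its top is 17 mm above the module top; the point moves with the pin. It slides straight down 8 mm, with about 2.5 N of friction, and stays where it is left
- breaker (a joint): how far the breaker pin is pushed in: 0 to 0.001 popped out at the start, 0.008 m fully home (a hard stop)
- rocker_box: the rocker switch's module; origin at the centre of its underside. Its paddle is a shallow V, 30 mm wide (y) and 49 mm long (x), each half 25 mm, pivoting about y at its middle, 8 mm above the module top. At the start the near half lies level and the far half (+x) slopes up at 0.44 rad
- rocker_press (a point): point to press: on the upper face of the raised far half of the paddle, on its centre line, 18 mm from the pivot; moves with it. Pressed down about 8 mm here, the far half lies level and the near half is up. It takes about 2.5 N and stays where it is left
- rocker (a joint): angle of the rocker paddle: 0 as found (off, far end up), 0.44 rad fully over (on, far end down, a hard stop)
- start_top (a point): centre of the flat top of the round start button, 30 mm diameter, standing 14 mm above its module top in a steel ring of 38 mm diameter and 4 mm height. A spring push button: 6 mm travel straight down, fully in at about 4.5 N, springs back. The point moves with the button
- start (a joint): how far the start button is pressed: 0 out, 0.006 m fully in
- stop_top (a point): centre of the domed top of the stop button, a mushroom head of 45 mm diameter, its top 26.5 mm above its module top: the tallest thing on the station. Not to be pressed
- stop (a joint): how far the stop button is pressed: 0 out, 0.006 m fully in (spring)
- tape_measure: loose yellow tape measure beside the station, 33 x 86 x 65 mm high; origin at the centre of its underside; to be left alone
- pin_tin: loose small blue tin behind the station, 57 x 81 x 29 mm high; origin at the centre of its underside; to be left alone
- sanding_block: loose wooden sanding block behind the station, 55 x 97 x 27 mm high; origin at the centre of its underside; to be left alone
- screwdriver: loose screwdriver with a red handle lying on the table to the right of the station, 24 x 180 x 24 mm; origin at the centre of its underside; to be left alone

How it is judged:
By the outcome, as a careful person would: the job done as asked, in the order asked, and still so for the second after the job is handed in, with the robot touching nothing.
It also fails if it takes over 48 s, if anything falls off the work surface, if the arm or the gripper's body presses on something with over 40 N, if the wrist force passes 120 N, or if a joint passes its speed limit or range.

### The arm

A 6-joint arm with a two-finger parallel gripper is mounted at the origin on a cart in front of the work surface, level with it; the furniture and walls round the work are solid. World frame = base frame: x ahead of the robot, y to its left, z up, the work surface at z = 0. Lengths are in m, angles in rad, forces in N, time in s.
With the tool pointing down it reaches from about 0.35 to 0.85 m from the base axis. Payload 8.1 kg.
Tool frame: the origin (TCP) lies between the finger pads; the fingertips stand robot.tip_extent ahead of it and the grasp point (between the pads) lies 11 mm behind it (robot.tip_extent is the distance from the TCP to the fingertips, in m); z points along the fingers, y is the line along which they close (so a half turn about z gives the same grasp; the last joint's range is limited). The gripper opens to 93 mm and grips with 3 to 60 N. Pads are 15 mm wide; open, the fingers measure 128 mm over their backs; the gripper's body (75 mm by 188 mm) begins 65 mm behind the grasp point.
Start: joints at [1.112, 0.13, 1.488, -0, 1.523, -0.085], TCP at [0.219, 0.559, 0.227] pointing down, gripper open.
Joint ranges: [-2.96, 2.96], [-0.89, 2.26], [0.02, 2.5], [-1.34, 4.48], [0, 2.73], [-2.66, 2.66]. Speed limits (rad/s): [2.39, 2.39, 2.79, 3.14, 3.14, 3.14].

### API

Orientations are given as a unit quaternion [w, x, y, z].
In Python, from plant import robot gives the robot as it stands.
- The arm moves only by the tool servo_tool, never from a script. Its arguments are lists of equal length, an entry for each row: "hand": the closure, from 0 (fully open) to 1 (shut); "dp": the shift along the tool's x, y, z in m, a list of three; "dr": the turn, a rotation vector about the tool's x, y, z in rad, a list of three. A call has 1 to 12 rows; each row shifts and turns the commanded pose from where the row before left it, along the tool's axes as they then stand; what a row does not reach is not made up. A row lasts 1/12 s, in which the tool goes at most 41.7 mm and 7.16 degrees, less where a joint would pass 70% of its speed; a pose out of reach is approached as far as the arm can. A call with a gripper value outside its range is refused whole. The fingers move at their own pace and stop on an object; "grip_force" is the grip in N (left out, the last holds). Time passes only in rows, so rows that do not move let the fingers close. It gives the time, the measured TCP pose, the force, the opening and the grip force at its end, in the units of the state.
- robot.get_obs(): the state, without advancing time (a new reading comes with each control period).
- robot.camera(name): name is "scene" or "top" or "wrist"; returns a dict with "pixels" (480x640x3 uint8, red, green, blue), "depth" (480x640 float32, m along the optical axis (not along the pixel's ray), 0 where there is no reading), "fx", "fy", "cx", "cy" (pixels), "dist" ([k1, k2, p1, p2, k3] as OpenCV has them; the pictures are not rectified), "camera_from_world" (4x4, takes a point from world to camera coordinates); the wrist camera has in their place "tool_from_camera" (4x4, takes a point from camera to tool coordinates, whose origin is the TCP and whose axes are the flange's). Camera axes: x right, y down, z forward; pixel columns grow to the right and rows downward; lengths in m; the calibration is good to about 2 mm. A picture is of the moment at which its call begins: read the wrist's pose just before it.
- robot.close_job(): hands the job in; it is judged then, once.
The state is a dict: "time": time; "qpos": joint angles; "qd": joint speeds; "joint_torque": joint torques, N m; "position": TCP position; "tool_rot": TCP orientation; "wrist_force": force on the tool from outside, world axes, zero at the start; "torque": the same for the moment, N m; "gripper_width": finger opening in m; "grip_force": force on a finger pad.
Only numpy, scipy, OpenCV 4.12 (cv2) and the standard library are available. Lean on these libraries where they do the work, as an engineer would, in place of code of your own. Each camera call takes 0.05 s, during which the arm holds its last target. There are 200 camera calls.

## Working session

There is one attempt and no reset: what is moved stays moved. The work goes in short steps, Python scripts to look and compute and a tool call to move; the robot and the scene stay as the last step left them, time stands still between calls to the robot, and variables do not carry over. Pictures are saved under pics/ and viewed, at most 10 in all, crops included, and the job is handed in when it is done.

Besides the shell and the picture viewer there is one more tool, called as a command line: name --argument value ..., lists and objects as JSON in quotes. servo_tool: Moves the arm, as the interface text tells. Its arguments: {"type":"object","properties":{"hand":{"type":"array"},"dp":{"type":"array"},"dr":{"type":"array"},"grip_force":{"type":"number"}},"required":["hand","dp","dr"]}

```bash
mkdir -p pics
cat > h.py <<'E'
import numpy as np,cv2
from plant import robot
def save(c,n): cv2.imwrite('pics/'+n,c['pixels'][:,:,::-1])
def world(c,px,depth=None):
    K=np.array([[c['fx'],0,c['cx']],[0,c['fy'],c['cy']],[0,0,1]])
    out=[];T=np.linalg.inv(c['camera_from_world'])
    for u,v in px:
        d=np.median(c['depth'][int(v)-1:int(v)+2,int(u)-1:int(u)+2])
        n=cv2.undistortPoints(np.array([[[u,v]]],float),K,np.array(c['dist'],float))[0,0]
        out.append((T@np.r_[n*d,d,1])[:3])
    return np.array(out)
def worldz(c,u,v,z):
    K=np.array([[c['fx'],0,c['cx']],[0,c['fy'],c['cy']],[0,0,1]])
    T=np.linalg.inv(c['camera_from_world'])
    n=cv2.undistortPoints(np.array([[[u,v]]],float),K,np.array(c['dist'],float))[0,0]
    d=T[:3,:3]@np.r_[n,1]; return T[:3,3]+d*(z-T[2,3])/d[2]
E
python3 - <<'E'
from h import *
import pickle
c=robot.camera('top');save(c,'top.png');pickle.dump(c,open('top.pkl','wb'))
c2=robot.camera('scene');save(c2,'scene.png')
print(robot.tip_extent,robot.get_obs(),c['camera_from_world'])
E
```

```text
0.008 {'time': 0.1, 'qpos': array([ 1.11160747e+00,  1.31093459e-01,  1.48917068e+00, -1.33437159e-06,
        1.52302576e+00, -8.54133898e-02]), 'qd': array([ 0.00082426,  0.00073332, -0.00229206, -0.00080083, -0.00012966,
       -0.00157131]), 'joint_torque': array([ 1.09024288e-03, -5.61343288e+01, -4.93095160e+01,  7.70324632e-02,
        2.91220093e-02, -5.29996714e-05]), 'position': array([0.21883928, 0.55811809, 0.22568752]), 'tool_rot': array([-2.27594304e-04,  1.85801626e-01,  9.82586910e-01, -8.17535341e-04]), 'wrist_force': array([ 0.67100665,  1.22955347, -0.20976223]), 'torque': array([ 2.10918672e-02,  1.06218360e-05, -2.05055616e-02]), 'grip_force': 0.0, 'gripper_width': 0.09299686104191816} [[ 0.00795246 -0.99995115 -0.00587039  0.00584851]
 [-0.998471   -0.00761927 -0.05475038  0.51373321]
 [ 0.05470298  0.00629682 -0.99848282  1.09242892]
 [ 0.          0.          0.          1.        ]]
```

View pics/top.png

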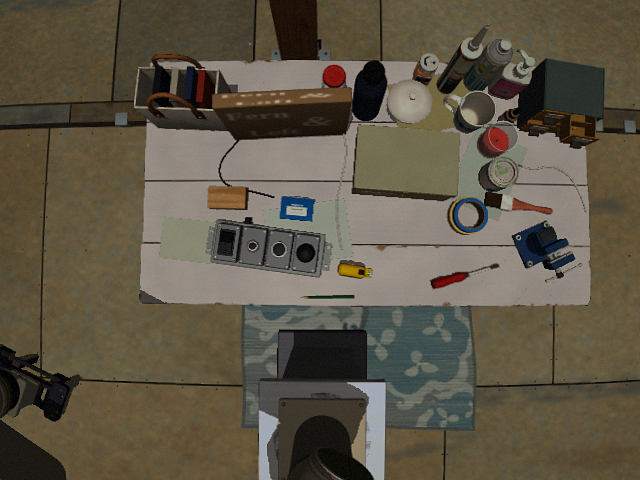

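View pics/scene.png

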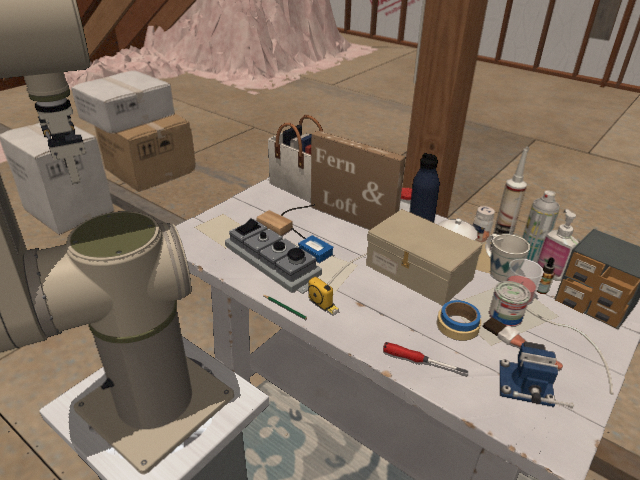

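The top view shows the modules from left to right: rocker (227,240), breaker (253,245), start (279,250) and mushroom stop (307,254). I'll enlarge it for exact positions.

Run:
```python
from h import *
import pickle
c=pickle.load(open('top.pkl','rb'))
im=c['pixels'][210:285,200:335,::-1]
cv2.imwrite('pics/crop.png',cv2.resize(im,None,fx=5.9,fy=5.9,interpolation=cv2.INTER_CUBIC))
```

```text
(no output)
```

View pics/crop.png

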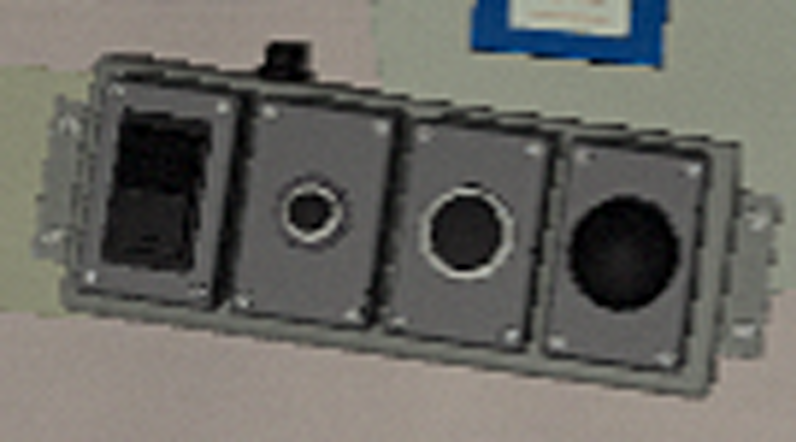

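Run:
```python
from h import *
import pickle
c=pickle.load(open('top.pkl','rb'))
P=lambda u,v,z:worldz(c,200+(u+.5)/5.9-.5,210+(v+.5)/5.9-.5,z)
for n,u,v,z in [('rock_mod',158,191,.054),('brk_mod',311,213,.054),('start_mod',466,235,.054),('brk_top',311,210,.071),('start_top',466,232,.068),('stop_top',625,252,.08),('rockpress',163,147,.0697)]:
    print(n,P(u,v,z).round(4))
for n,px in [('modtop',(210,255)),('modtop',(247,260))]:
    print(world(c,[px]).round(4))
print(world(c,[(200+311/5.9,245.5),(279,249.5),(305.5,252.5)]).round(4))
a=P(90,275,.054);b=P(512,335,.054)
print(a,b)
m=[P(u,v,.054) for u,v in [(158,191),(311,213),(466,235)]]
d=m[0]-m[2];print(np.linalg.norm(d),np.arctan2(-d[0],d[1]))
```

```text
rock_mod [0.4943 0.2343 0.054 ]
brk_mod [0.4859 0.1715 0.054 ]
start_mod [0.4775 0.1083 0.054 ]
brk_top [0.4866 0.1688 0.071 ]
start_top [0.4784 0.107  0.068 ]
stop_top [0.4707 0.0429 0.08  ]
rockpress [0.5114 0.2292 0.0697]
[[0.4631 0.2863 0.0036]]
[[0.4516 0.1838 0.0536]]
[[0.4858 0.1678 0.0716]
 [0.477  0.106  0.067 ]
 [0.4703 0.0429 0.0803]]
[0.45987905 0.26168738 0.054     ] [0.43727928 0.08924066 0.054     ]
0.12709951392409716 -0.13251933047508088
```

servo_tool --hand '[1,1,1,1,1,1]' --dp '[[0,0,0],[0,0,0],[0,0,0],[0,0,0],[0,0,0],[0,0,0]]' --dr '[[0,0,-0.04],[0,0,-0.04],[0,0,-0.04],[0,0,-0.04],[0,0,-0.04],[0,0,-0.04]]' --grip_force 20

```text
time: 0.6
position: [0.2189, 0.5583, 0.226]
tool_rot: [-0.0, 0.066, 0.998, -0.0]
wrist_force: [0.3, -0.7, -0.5]
gripper_width: 0.0577
grip_force: 0.0
```

servo_tool --hand '[1,1,1,1,1,1,1,1,1,1,1,1]' --dp '[[-0.025,-0.028,0],[-0.025,-0.028,0],[-0.025,-0.028,0],[-0.025,-0.028,0],[-0.025,-0.028,0],[-0.025,-0.028,0],[-0.025,-0.028,0],[-0.025,-0.028,0],[-0.025,-0.028,0],[-0.025,-0.028,0],[0,0,0],[0,0,0]]' --dr '[[0,0,0],[0,0,0],[0,0,0],[0,0,0],[0,0,0],[0,0,0],[0,0,0],[0,0,0],[0,0,0],[0,0,0],[0,0,0],[0,0,0]]'

```text
time: 1.6
position: [0.4302, 0.246, 0.2263]
tool_rot: [-0.0, 0.069, 0.998, -0.0]
wrist_force: [-1.0, 0.1, 0.3]
gripper_width: 0.0005
grip_force: 0.0
```

Run:
```python
from h import *
o=robot.get_obs();c=robot.camera('wrist');save(c,'w1.png')
print(o['time'],o['position'],o['tool_rot'],o['gripper_width'],c['tool_from_camera'],c['fx'],c['cx'],c['cy'],c['dist'])
```

```text
1.6 [0.4301985  0.24604168 0.22625011] [-3.20509421e-04  6.89189896e-02  9.97622194e-01 -1.69376400e-04] 0.0005253590401019039 [[ 6.22168448e-04 -9.67675405e-01 -2.52198182e-01  6.95667384e-02]
 [ 9.99999725e-01  5.00431391e-04  5.46844259e-04 -4.98880690e-04]
 [-4.02959853e-04 -2.52198453e-01  9.67675451e-01 -1.58257075e-01]
 [ 0.00000000e+00  0.00000000e+00  0.00000000e+00  1.00000000e+00]] 341.4068371510052 320.3631160183334 240.2127178517728 [-0.02431136  0.          0.          0.          0.        ]
```

View pics/w1.png

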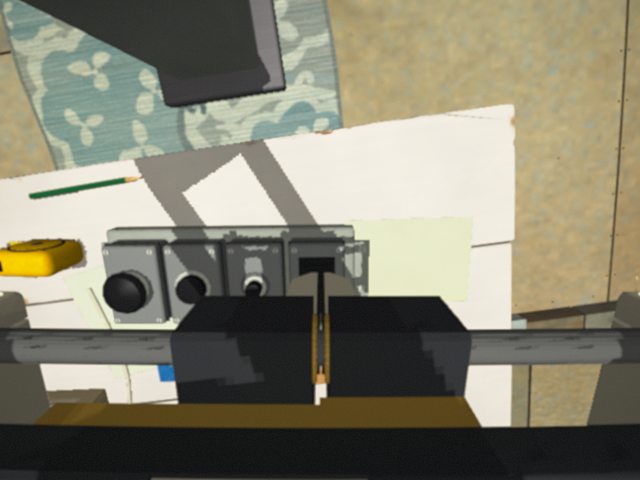

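```bash
cat >> h.py <<'E'
from scipy.spatial.transform import Rotation as R
def wristcam():
    o=robot.get_obs();c=robot.camera('wrist')
    T=np.eye(4);q=o['tool_rot'];T[:3,:3]=R.from_quat([q[1],q[2],q[3],q[0]]).as_matrix();T[:3,3]=o['position']
    c['camera_from_world']=np.linalg.inv(T@c['tool_from_camera']);return c
E
python3 - <<'E'
from h import *
c=wristcam()
for u,v,z in [(255,287,.071),(192,286,.068),(128,290,.08)]: print(worldz(c,u,v,z).round(4))
im=c['pixels'][220:330,90:360,::-1]
cv2.imwrite('pics/w1c.png',cv2.resize(im,None,fx=2.9,fy=2.9,interpolation=cv2.INTER_CUBIC))
E
```

```text
[0.4798 0.1751 0.071 ]
[0.4715 0.1121 0.068 ]
[0.4632 0.0548 0.08  ]
```

View pics/w1c.png

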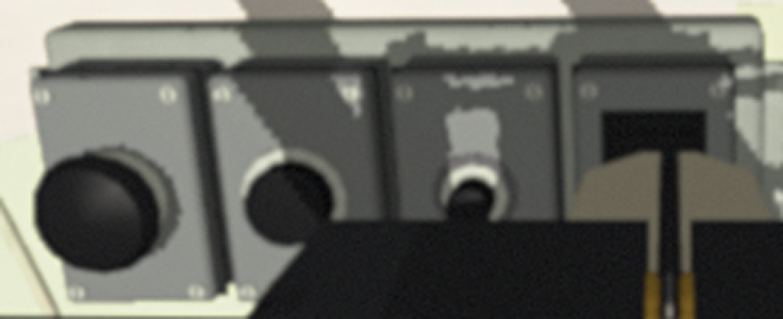

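Run:
```python
from h import *
c=wristcam()
for u,v,z in [(252,289,.071),(189.3,290,.068),(123.4,293,.08)]: print(worldz(c,u,v,z).round(4))
```

```text
[0.4812 0.1726 0.071 ]
[0.4752 0.1093 0.068 ]
[0.4655 0.0502 0.08  ]
```

servo_tool --hand '[1,1,1,1,1,1,1,1,1,1]' --dp '[[-0.016,-0.017,0.01],[-0.016,-0.017,0.01],[-0.016,-0.017,0.01],[-0.017,-0.017,0.01],[0,0,0.025],[0,0,0.025],[0,0,0.025],[0,0,0.012],[0,0,0],[0,0,0]]' --dr '[[0,0,0],[0,0,0],[0,0,0],[0,0,0],[0,0,0],[0,0,0],[0,0,0],[0,0,0],[0,0,0],[0,0,0]]'

```text
time: 2.58
position: [0.4842, 0.1726, 0.0996]
tool_rot: [-0.001, 0.066, 0.998, -0.0]
wrist_force: [0.8, 0.4, 1.3]
gripper_width: 0.0006
grip_force: 0.0
```

Run:
```python
from h import *
o=robot.get_obs();c=robot.camera('wrist');im=c['pixels'][200:400,120:520,::-1]
cv2.imwrite('pics/w2.png',cv2.resize(im,None,fx=2,fy=2,interpolation=cv2.INTER_CUBIC))
print(o['time'],o['position'])
```

```text
2.5833 [0.48416112 0.17256244 0.09961277]
```

View pics/w2.png

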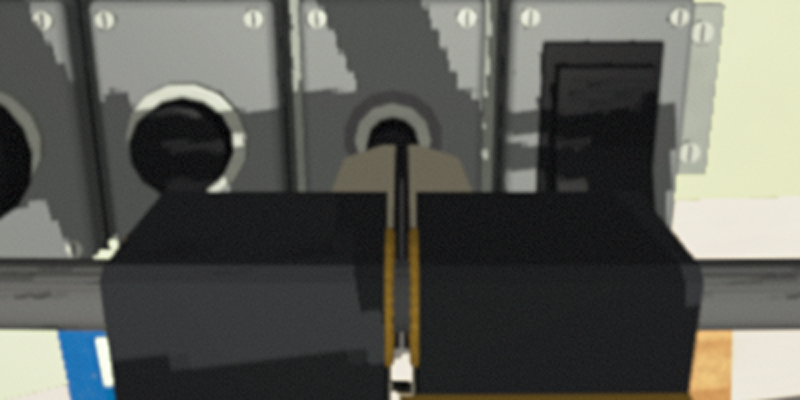

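The pin sits about 2.5 mm to the tool's −y side of the finger centre. I'll correct that and press.

servo_tool --hand '[1,1,1,1,1,1,1,1,1,1,1]' --dp '[[-0.001,-0.0025,0.005],[0,0,0.006],[0,0,0.006],[0,0,0.002],[0,0,0.002],[0,0,0.002],[0,0,0.002],[0,0,0.002],[0,0,0.0015],[0,0,0],[0,0,0]]' --dr '[[0,0,0],[0,0,0],[0,0,0],[0,0,0],[0,0,0],[0,0,0],[0,0,0],[0,0,0],[0,0,0],[0,0,0],[0,0,0]]'

```text
time: 3.55
position: [0.4856, 0.169, 0.0713]
tool_rot: [0.0, 0.067, 0.998, -0.0]
wrist_force: [-1.5, -0.9, 2.7]
gripper_width: 0.0008
grip_force: 1.5
```

Run:
```python
from h import *
c=wristcam();o=robot.get_obs();print(o['time'],o['position'],o['wrist_force'])
```

```text
3.6 [0.48561667 0.16906899 0.07125727] [-1.02237825 -0.09359905  3.58254334]
```

Tip is at about 63 mm. I'll press until the hard stop shows in the force.

servo_tool --hand '[1,1,1,1]' --dp '[[0,0,0.001],[0,0,0.001],[0,0,0],[0,0,0]]' --dr '[[0,0,0],[0,0,0],[0,0,0],[0,0,0]]'

```text
time: 3.93
position: [0.4858, 0.1691, 0.0711]
tool_rot: [0.0, 0.067, 0.998, -0.0]
wrist_force: [-10.0, -2.8, 20.3]
gripper_width: 0.0006
grip_force: 10.1
```

servo_tool --hand '[1,1,1,1,1,1,1,1,1,1,1]' --dp '[[0,0,-0.012],[0,0,-0.02],[0,0,0],[-0.0055,0.0215,0],[-0.0055,0.0215,0],[-0.0055,0.0215,0],[0,0,0],[0,0,0],[0,0,0.005],[0,0,0.004],[0,0,0]]' --dr '[[0,0,0],[0,0,0],[0,0,0],[0,0,0],[0,0,0],[0,0,0],[0,0,0],[0,0,0],[0,0,0],[0,0,0],[0,0,0]]'

```text
time: 4.85
position: [0.5094, 0.2297, 0.0905]
tool_rot: [-0.001, 0.067, 0.998, -0.001]
wrist_force: [0.1, -0.5, 0.3]
gripper_width: 0.0001
grip_force: 0.0
```

Run:
```python
from h import *
o=robot.get_obs();c=robot.camera('wrist');im=c['pixels'][200:400,120:520,::-1]
cv2.imwrite('pics/w3.png',cv2.resize(im,None,fx=2,fy=2,interpolation=cv2.INTER_CUBIC))
print(o['time'],o['position'])
```

```text
4.85 [0.50938714 0.22969819 0.09051399]
```

View pics/w3.png

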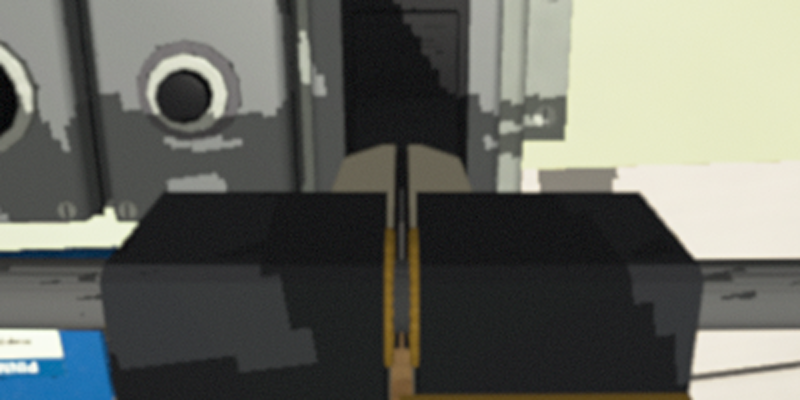

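The fingers are over the far half and the breaker pin looks lower than before. Pressing the rocker now.

servo_tool --hand '[1,1,1,1,1,1,1,1,1,1,1]' --dp '[[-0.001,0.0015,0.004],[0,0,0.003],[0,0,0.002],[0,0,0.002],[0,0,0.002],[0,0,0.002],[0,0,0.002],[0,0,0.0015],[0,0,0.0015],[0,0,0],[0,0,0]]' --dr '[[0,0,0],[0,0,0],[0,0,0],[0,0,0],[0,0,0],[0,0,0],[0,0,0],[0,0,0],[0,0,0],[0,0,0],[0,0,0]]'

```text
time: 5.82
position: [0.5113, 0.2322, 0.0719]
tool_rot: [-0.0, 0.067, 0.998, -0.0]
wrist_force: [0.3, -0.0, 0.4]
gripper_width: 0.0004
grip_force: 0.4
```

servo_tool --hand '[1,1,1,1]' --dp '[[0,0,0.001],[0,0,0.0005],[0,0,0],[0,0,0]]' --dr '[[0,0,0],[0,0,0],[0,0,0],[0,0,0]]'

```text
time: 6.15
position: [0.5114, 0.2321, 0.0704]
tool_rot: [-0.0, 0.067, 0.998, -0.0]
wrist_force: [0.3, 0.2, 0.3]
gripper_width: 0.0006
grip_force: 0.2
```

servo_tool --hand '[1,1,1,1]' --dp '[[0,0,0.001],[0,0,0.001],[0,0,0],[0,0,0]]' --dr '[[0,0,0],[0,0,0],[0,0,0],[0,0,0]]'

```text
time: 6.48
position: [0.5115, 0.2322, 0.0701]
tool_rot: [-0.0, 0.067, 0.998, -0.0]
wrist_force: [-6.4, -2.0, 15.2]
gripper_width: 0.0009
grip_force: 7.5
```

servo_tool --hand '[1,1,1,1,1,1,1,1,1,1,1]' --dp '[[0,0,-0.014],[0,0,-0.026],[0,0,0],[0.0045,-0.032,0],[0.0045,-0.032,0],[0.0045,-0.032,0],[0.0045,-0.032,0],[0,0,0],[0,0,0],[0,0,0.013],[0,0,0]]' --dr '[[0,0,0],[0,0,0],[0,0,0],[0,0,0],[0,0,0],[0,0,0],[0,0,0],[0,0,0],[0,0,0],[0,0,0],[0,0,0]]'

```text
time: 7.4
position: [0.4759, 0.1082, 0.0939]
tool_rot: [-0.001, 0.067, 0.998, 0.0]
wrist_force: [-0.1, 0.8, 0.3]
gripper_width: 0.0006
grip_force: 0.0
```

Run:
```python
from h import *
o=robot.get_obs();c=robot.camera('wrist');im=c['pixels'][200:400,120:520,::-1]
cv2.imwrite('pics/w4.png',cv2.resize(im,None,fx=2,fy=2,interpolation=cv2.INTER_CUBIC))
print(o['time'],o['position'])
```

```text
7.4 [0.47585176 0.10821027 0.0938903 ]
```

View pics/w4.png

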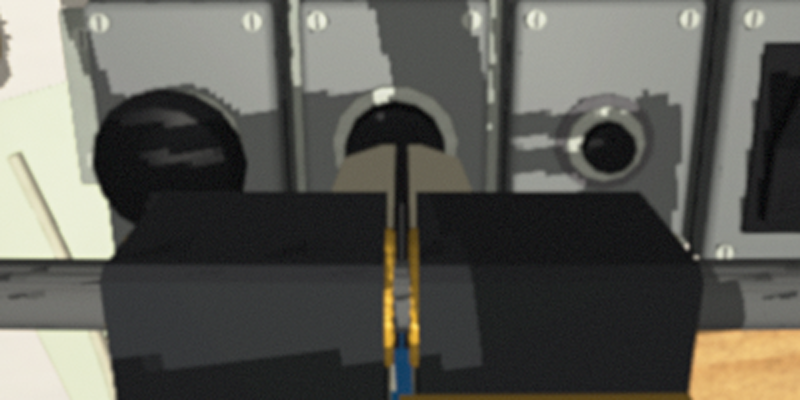

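servo_tool --hand '[1,1,1,1,1,1,1,1,1,1,1,1]' --dp '[[-0.001,-0.0015,0.005],[0,0,0.005],[0,0,0.005],[0,0,0.003],[0,0,0.003],[0,0,0.003],[0,0,0.0015],[0,0,0],[0,0,0],[0,0,0],[0,0,0],[0,0,0]]' --dr '[[0,0,0],[0,0,0],[0,0,0],[0,0,0],[0,0,0],[0,0,0],[0,0,0],[0,0,0],[0,0,0],[0,0,0],[0,0,0],[0,0,0]]'

```text
time: 8.45
position: [0.4774, 0.1062, 0.0703]
tool_rot: [-0.0, 0.067, 0.998, 0.0]
wrist_force: [-4.7, 1.1, 5.2]
gripper_width: 0.0004
grip_force: 2.7
```

servo_tool --hand '[1,1]' --dp '[[0,0,0.0015],[0,0,0]]' --dr '[[0,0,0],[0,0,0]]'

```text
time: 8.62
position: [0.4775, 0.1062, 0.0702]
tool_rot: [-0.0, 0.067, 0.998, 0.0]
wrist_force: [-10.7, -0.7, 19.0]
gripper_width: 0.0004
grip_force: 9.4
```

servo_tool --hand '[1,1,1,1,1,1,1,1,1,1,1]' --dp '[[0,0,0],[0,0,-0.012],[0,0,-0.03],[0,0,-0.035],[0,0,-0.035],[0.03,0,-0.025],[0.035,0,0],[0.035,0,0],[0,0,0],[0,0,0],[0,0,0]]' --dr '[[0,0,0],[0,0,0],[0,0,0],[0,0,0],[0,0,0],[0,0,0],[0,0,0],[0,0,0],[0,0,0],[0,0,0],[0,0,0]]'

```text
time: 9.53
position: [0.3792, 0.1194, 0.2062]
tool_rot: [0.001, 0.067, 0.998, 0.0]
wrist_force: [-0.4, 0.0, -0.2]
gripper_width: 0.0009
grip_force: 0.0
```

Run:
```python
from h import *
o=robot.get_obs();c=robot.camera('top')
a=world(c,[(200+311/5.9,245.5),(279,249.5),(305.5,252.5),(227.5,234),(225.5,248)]);print(o['time'],o['position'],a.round(4))
c=robot.camera('scene');im=c['pixels'][200:300,210:340,::-1]
cv2.imwrite('pics/s2.png',cv2.resize(im,None,fx=6,fy=6,interpolation=cv2.INTER_CUBIC))
```

```text
9.5333 [0.37915526 0.11938533 0.20617622] [[0.4861 0.1691 0.063 ]
 [0.477  0.1059 0.0681]
 [0.4702 0.0429 0.0813]
 [0.513  0.2304 0.0614]
 [0.4794 0.2326 0.0703]]
```

View pics/s2.png

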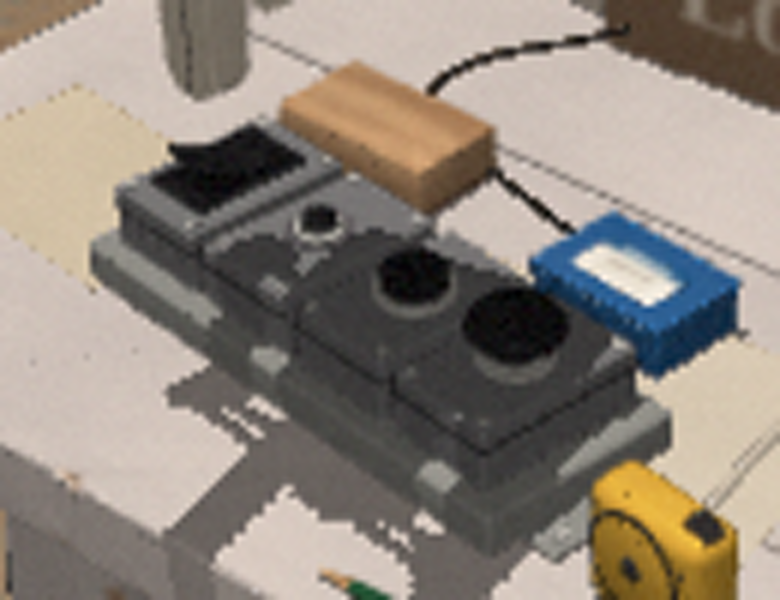

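The depth readings and the picture agree. The breaker is home at 63 mm, the rocker is over with its far half at 61 mm and its near half up, and the start button is back out at 68 mm. The stop button is untouched.

```bash
python3 -c "
from plant import robot
print(robot.close_job())"
```

```text
the job is handed in; nothing more can be done
None
```

I pushed the breaker pin home, tipped the rocker fully over, held the start button fully in for a little over half a second and let it spring back, in that order; the stop button and loose tools were left alone, and the job is handed in (result not shown).

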